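Walk the power supply round to face the planter rail

ROBOT

A 7-joint arm with a two-finger parallel gripper is mounted at the origin on the work surface. World frame = base frame: x ahead of the robot, y to its left, z up, the work surface at z = 0. Lengths are in m, angles in rad, forces in N, time in s.
With the tool pointing down it reaches from about 0.4 to 0.875 m from the base axis. Payload 19.3 kg.
Tool frame: the origin (TCP) lies where the fingers leave the gripper's body, on its centre line; the fingertips stand bot.tip_reach ahead of it and the grasp point (between the pads) lies 54 mm ahead of it (bot.tip_reach is the distance from the TCP to the fingertips, in m); z points along the fingers, y is the line along which they close (so a half turn about z gives the same grasp; the last joint's range is limited). The gripper opens to 85 mm and grips with 20 to 120 N. Pads are 22 mm wide; open, the fingers measure 114 mm over their backs; the gripper's body (76 mm by 85 mm) begins 54 mm behind the grasp point. The pads swing forward as they close: fully open they stand 13 mm farther back than shut.
Start: joints at [1.273, 0.521, -0.036, 1.599, 0.021, 1.021, -0.113], TCP at [0.141, -0.609, 0.304] pointing down, gripper open.
Joint ranges: [-2.91, 2.91], [-0.3, 2.13], [-1.5, 1.42], [0.17, 2.43], [-1.26, 4.41], [0.16, 1.93], [-2.52, 2.52]. Speed limits (rad/s): [1.89, 1.89, 2.39, 2.39, 3.01, 3.01, 3.01].

INTERFACE

Orientations are given as [roll, pitch, yaw] about the fixed x, y, z axes, in that order (R = Rz(yaw) Ry(pitch) Rx(roll)).
In Python, from workcell import bot gives the robot as it stands. The module is installed in compiled form; this text tells all that it offers.
- The arm moves only by the shell command python3 -m jog 'ROWS' [FORCE]. ROWS is JSON, a list that holds one entry, the list of rows, each a list of 7 numbers: the shift along the tool's x, y, z in mm, then the turn, a rotation vector about the tool's x, y, z in rad, then the opening, from 0 (shut) to 1 (fully open). In form: [[[tx, ty, tz, wx, wy, wz, fingers], ...]]. A call has 1 to 5 rows; each row shifts and turns the commanded pose from where the row before left it, along the tool's axes as they then stand; what a row does not reach is not made up. A row lasts 1/10 s, in which the tool goes at most 50 mm and 8.59 degrees, less where a joint would pass 70% of its speed; a pose out of reach is approached as far as the arm can. A call is refused whole if a number of a shift passes 50 or a number of a turn 0.15, either way. A call with a gripper value outside its range is refused whole. The fingers move at their own pace and stop on an object; FORCE is the grip in N (left out, the last holds). Time passes only in rows, so rows that do not move let the fingers close. It gives the time, the measured TCP pose, the force, the opening and the grip force at its end, in the units of the state.
- bot.observe(): the state, without advancing time (a new reading comes with each control period).
- bot.grab_frame(name): name is "side" or "top"; returns a dict with "img" (420x560x3 uint8, red, green, blue), "intrinsics" (3x3 intrinsics, pixels), "R" (3x3) and "t" (3): a world point X has camera coordinates R X + t. Camera axes: x right, y down, z forward; pixel columns grow to the right and rows downward; lengths in m; the calibration is good to about 2 mm. A picture is of the moment at which its call begins. There is no depth.
- bot.job_done(): hands the job in; it is judged then, once.
Trained networks look in a picture, given as the dict that the camera call returned (one of the last four; its "shot" number tells which), for a name from the list of things; names that differ only in an ending like _2 or _b are one class to them, and where a whole thing is asked for, a point or a joint stands for the part that bears it (a point fixed in the world has none). Each returns a list of dicts, best first, with "conf" (0 to 1); they miss things now and then, are a little off and sometimes report something else, mostly with a low value. They report only what shows in the picture. A call takes as long as a camera call. They do not tell look-alikes from the thing itself.
- bot.trace(query, picture): "region" (420x560 bool, what is visible of it).
- bot.spot_point(query, picture): "xyz" ([x, y, z] in m, in world coordinates, good to about 4 mm: a listed point, or the origin of a listed thing).
The state is a dict: "clock": time; "qpos": joint angles; "qd": joint speeds; "joint_efforts": joint torques, N m; "position": TCP position; "tool_rot": TCP orientation; "force": force on the tool from outside, world axes, zero at the start; "moment": the same for the moment, N m; "grip_width": finger opening in m; "finger_force": force on a finger pad.
Only numpy, scipy, OpenCV 4.12 (cv2) and the standard library are available. Lean on these libraries where they do the work, as an engineer would, in place of code of your own. Each camera call takes 0.05 s, during which the arm holds its last target. There are 200 camera calls.

TASK

Turn the heavy grey power supply round, more or less on the spot, by pushing its corners alternately with the fingertips until its socket side squarely faces the wooden rail of the planting trough, so that the sensor leads will reach. Push only: never lift or tip it, do not let it wander off the middle of its steel plate, and leave it about centred there. Leave everything else on the table where it is.

Things in the scene. Friction and masses are not known exactly. Their poses are not given: they have to be found in the camera images.
- supply: Power supply: grey steel box, 120 (its x) by 160 (its y), 60 high, about 0.9 kg, standing loose on the steel plate; a fingertip push of 3 to 8 N slides it. Origin: middle of its underside, z up. Its +x side is the socket side; the other sides are plain. It starts turned 40 to 105 degrees anticlockwise (from above) from facing the rail. Too wide to grip.
- socket_face (a point): Middle of the supply's socket side (60 along x from the supply's origin, 30 above its underside), axes as the supply's. A black panel with two black round sockets, 16 across, standing out 14, 22 either side of this point; the outer 45 at each end of the side is flat and free.
- plate: Fixed steel sheet flat on the table, 200 (its x) by 240 (its y), 3 thick, under the supply. Origin: middle of its underside. Its x axis points squarely at the wooden rail, y runs along the rail.
- planter: Fixed wooden trough with a low pale rail (the fence) parallel to it along its front (robot side). Origin: middle of the rail's front, at table height; x points squarely away from the plate into the trough. Rail 860 long, 22 thick, 45 high, 180-200 from the plate's middle; the trough begins 65 behind the rail's front, 165 high, grass to 220. The supply faces it when both x axes point alike.
- jar: Bystander, loose, to be left where it stands. Small glass jar with a white lid, 48 across, 65 high. Origin: middle of its underside.
- screwdriver: Bystander, loose, to be left where it lies. Screwdriver lying flat on the table beside the steel plate.
- tub: Bystander, loose, to be left where it stands. Clear plastic tub, open on top, 110 x 150, 50 high. Origin: middle of its underside.
- pot: Bystander, loose, to be left where it stands. Small empty terracotta pot, 64 across, 58 high. Origin: middle of its underside.
- module: Bystander, loose, to be left where it stands. Blue plastic sensor module, 45 x 75, 47 high. Origin: middle of its underside.
- adaptor: Bystander, loose, to be left where it stands. Grey plug adaptor, 50 x 40, 30 high, with a short round white stub on one end. Origin: middle of its underside.
Mind the look-alikes: they are no part of the job. What is shaped like the supply but orange is not meant.

How it is judged:
At the end, for the whole second after the job is handed in: The supply stands flat and at rest on the steel plate, its socket face towards the wooden rail and square to it within 0.1 rad (about 6 degrees), its middle within 30 mm of the plate's middle; no bystander has moved more than 20 mm (angle between the x axis of supply and the x axis of planter, either way round below 0.1 rad and x of socket_face in the frame of plate above 0.02 m and horizontal distance between supply and plate below 0.03 m and angle between supply's own z axis and vertical below 0.03 rad and height (world z) of supply below 0.006 m and linear speed of supply below 0.01 m/s and distance of each of jar, screwdriver, tub, pot, module, adaptor from where it was at the start of the episode below 0.02 m); the robot touches nothing.
It fails at once if the supply is lifted off its steel plate (height (world z) of supply above 0.012 m).
It fails at once if the supply is tipped by more than about 7 degrees (angle between supply's own z axis and vertical above 0.12 rad).
It fails at once if the supply's middle strays more than 70 mm from the plate's middle (horizontal distance between supply and plate above 0.07 m).
It fails at once if a bystander is moved by more than 20 mm (distance of any of jar, screwdriver, tub, pot, module, adaptor from where it was at the start of the episode above 0.02 m).
It also fails if it takes over 64 s, if anything falls off the work surface, if the arm or the gripper's body presses on something with over 40 N, if the wrist force passes 120 N, or if a joint passes its speed limit or range.

## Working session

There is one attempt and no reset: what is moved stays moved. The work goes in short steps, Python scripts to look and compute and a shell command to move; the robot and the scene stay as the last step left them, time stands still between calls to the robot, and variables do not carry over. Pictures are saved under pics/ and viewed, at most 10 in all, crops included, and the job is handed in when it is done.

```bash
mkdir -p pics; python3 - <<'E'
from workcell import bot
import cv2,numpy as np
fs={}
for n in("top","side"):
    f=bot.grab_frame(n);fs[n]=f
    cv2.imwrite(f"pics/{n}0.png",f["img"][:,:,::-1])
    print(n,np.round(f["intrinsics"],1).tolist(),np.round(f["R"],3).tolist(),np.round(f["t"],3).tolist())
for n in fs:
    for q in "supply socket_face plate planter jar screwdriver tub pot module adaptor".split():
        print(n,q,[(np.round(d["xyz"],3).tolist(),round(d["conf"],2)) for d in bot.spot_point(q,fs[n])[:3]])
print(bot.observe(),bot.tip_reach)
E
```

```text
top [[477.7, 0.0, 272.4], [0.0, 477.7, 206.7], [0.0, 0.0, 1.0]] [[0.005, -1.0, 0.024], [-0.999, -0.006, -0.034], [0.034, -0.024, -0.999]] [-0.104, 0.49, 1.291]
side [[504.6, 0.0, 283.1], [0.0, 504.6, 207.0], [0.0, 0.0, 1.0]] [[0.986, -0.166, 0.002], [-0.119, -0.71, -0.694], [0.117, 0.684, -0.72]] [-0.519, 0.059, 1.284]
top supply [([0.548, -0.008, 0.006], 0.82), ([0.251, -0.247, -0.0], 0.59), ([0.518, -0.531, 0.002], 0.59)]
top socket_face [([0.459, -0.541, 0.031], 0.83), ([0.213, -0.201, 0.031], 0.68), ([0.573, 0.044, 0.033], 0.59)]
top plate []
top planter [([0.727, -0.021, -0.001], 0.78), ([0.483, 0.268, -0.001], 0.27)]
top jar [([0.365, 0.158, 0.0], 0.51)]
top screwdriver [([0.484, -0.217, -0.0], 0.75)]
top tub [([0.48, 0.267, -0.002], 0.71)]
top pot [([0.437, -0.33, -0.003], 0.68)]
top module [([0.664, -0.236, 0.003], 0.63)]
top adaptor [([0.636, 0.191, 0.002], 0.77)]
side supply [([0.521, -0.531, 0.002], 0.63), ([0.548, -0.01, 0.003], 0.62), ([0.249, -0.252, 0.002], 0.6)]
side socket_face [([0.216, -0.202, 0.029], 0.98), ([0.456, -0.537, 0.029], 0.67), ([0.57, 0.047, 0.038], 0.
[... 359 characters left out ...]
ock': 1.1, 'qpos': array([ 1.27279118,  0.52139864, -0.03633471,  1.59949337,  0.02122324,
        1.02107469, -0.11283088]), 'qd': array([ 0.00202625, -0.00082205,  0.00126225,  0.00103036, -0.00062777,
        0.00100456, -0.00063255]), 'joint_efforts': array([ 1.49596453e-03, -9.26882815e+01,  1.97935067e+00, -3.70242977e+01,
        1.81093271e-02,  2.20508227e-03,  1.37250748e-05]), 'position': array([ 0.14114137, -0.60885769,  0.30389363]), 'tool_rot': array([ 3.14158120e+00, -2.06239177e-07,  2.27773459e-01]), 'force': array([ 0.7650915 , -0.10358023,  0.43288958]), 'moment': array([ 0.01297624, -0.00703261, -0.05038382]), 'finger_force': 0.0, 'grip_width': 0.08535143502374928} 0.0726
```

View pics/top0.png

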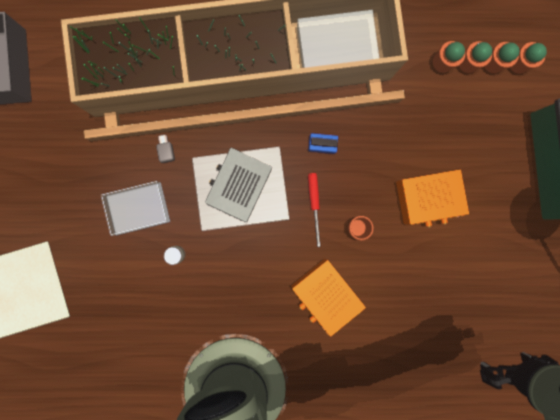

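View pics/side0.png

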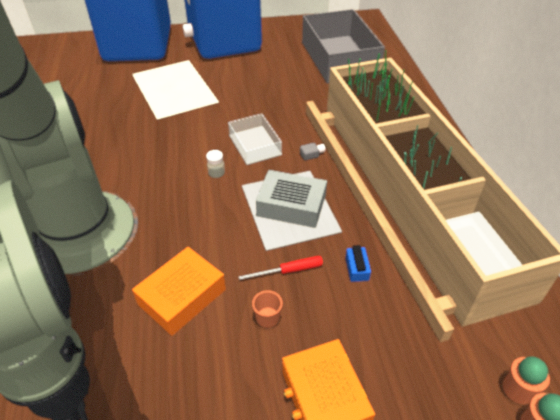

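The top view shows the grey supply at (238,185) on the white plate (240,188), with its sockets at (218,167) and (211,182), facing left and slightly up. The rail runs from (85,133) to (403,96). The things that could be mistaken for the supply are the orange box at (329,298) and the orange box at (435,197); I choose the grey one. I'll fit its pose and check it in a close crop.

```bash
cat > h.py <<'E'
from workcell import bot
import cv2,numpy as np
from scipy.optimize import minimize
def proj(f,P):
    c=np.asarray(P,float)@f["R"].T+f["t"]; p=c@f["intrinsics"].T
    return p[:,:2]/p[:,2:]
def plane(f,px,z):
    px=np.asarray(px,float); d=np.c_[px,np.ones(len(px))]@np.linalg.inv(f["intrinsics"]).T@f["R"]
    C=-f["R"].T@f["t"]; return (C+d*((z-C[2])/d[:,2])[:,None])[:,:2]
def box(x,y,a,z0=.003,h=.06,L=.12,W=.16):
    c,s=np.cos(a),np.sin(a)
    return [[x+c*u-s*v,y+s*u+c*v,z] for z in(z0,z0+h) for u,v in((L/2,W/2),(L/2,-W/2),(-L/2,-W/2),(-L/2,W/2))]
def fit(fs,g):
    ms=[]
    for f in fs:
        r=[d for d in bot.trace("supply",f) if d["region"].any()]
        q=proj(f,[[g[0],g[1],.04]])[0]
        r.sort(key=lambda d:np.linalg.norm(np.argwhere(d["region"]).mean(0)[::-1]-q))
        m=r[0]["region"].astype(np.uint8)
        ms.append((f,cv2.GaussianBlur(cv2.resize(m*255,None,fx=2,fy=2),(0,0),2)/255.))
    def cost(p):
        t=0
        for f,m in ms:
            b=np.zeros(m.shape,np.uint8)
            h=cv2.convexHull(((proj(f,box(*p))*2+.5)*16).astype(np.int32))
            cv2.fillConvexPoly(b,h,255,shift=4)
            t+=np.abs(cv2.GaussianBlur(b,(0,0),2)/255.-m).sum()/m.sum()
        return t
    best=None
    for da in (-.3,0,.3):
        p0=np.array([g[0],g[1],g[2]+da])
        r=minimize(cost,p0,method="Nelder-Mead",options=dict(initial_simplex=[p0,p0+[.01,0,0],p0+[0,.01,0],p0+[0,0,.15]],xatol=2e-4,fatol=1e-4))
        if best is None or r.fun<best.fun: best=r
    return best.x,best.fun
E
python3 - <<'E'
from h import *
f=bot.grab_frame("top");s=bot.grab_frame("side")
g=f["img"].astype(int); m=((g.min(2)>170)).astype(np.uint8)
n,l,st,c=cv2.connectedComponentsWithStats(m)
k=max(range(1,n),key=lambda i:st[i,4]*(np.hypot(*(c[i]-[240,188]))<50)); print(st[k],c[k])
pts=plane(f,np.argwhere(l==k)[:,::-1],.003)
r=cv2.minAreaRect((pts*1000).astype(np.float32));print("plate",r,cv2.boxPoints(r).round().tolist())
e=plane(f,[(85,136),(404,99)],0.0);print("rail base",e,np.arctan2(*(e[0]-e[1])[::-1])-np.pi/2)
p1=fit([f],[.548,-.008,1.1]);p2=fit([f,s],[.548,-.008,1.1]);print(p1,p2)
print(proj(f,box(*p1[0])).round().tolist())
i=f["img"][:,:,::-1].copy(); cv2.polylines(i,[cv2.convexHull(proj(f,box(*p1[0])).astype(np.int32))],1,(0,0,255))
cv2.polylines(i,[proj(f,np.c_[cv2.boxPoints(r)/1000,[.003]*4]).astype(np.int32)],1,(255,0,0))
cv2.imwrite("pics/crop1.png",cv2.resize(i[110:260,150:340],None,fx=4,fy=4)) 
E
```

```text
[ 193  148   96   82 3323] [242.92356305 190.65934397]
plate ((542.0686645507812, -13.47796630859375), (197.7242889404297, 237.85568237304688), 7.869507312774658) [[428.0, 91.0], [460.0, -145.0], [656.0, -118.0], [624.0, 118.0]]
rail base [[ 0.68160767  0.41169517]
 [ 0.79351505 -0.46591204]] 0.1268297387211259
(array([ 0.54860941, -0.00935279,  1.14472604]), np.float64(0.04948213384324941)) (array([ 0.54736473, -0.00952976,  1.14039745]), np.float64(0.07742843207076787))
[[207.0, 203.0], [231.0, 150.0], [271.0, 168.0], [247.0, 221.0], [204.0, 202.0], [230.0, 147.0], [272.0, 166.0], [246.0, 221.0]]
```

View pics/crop1.png

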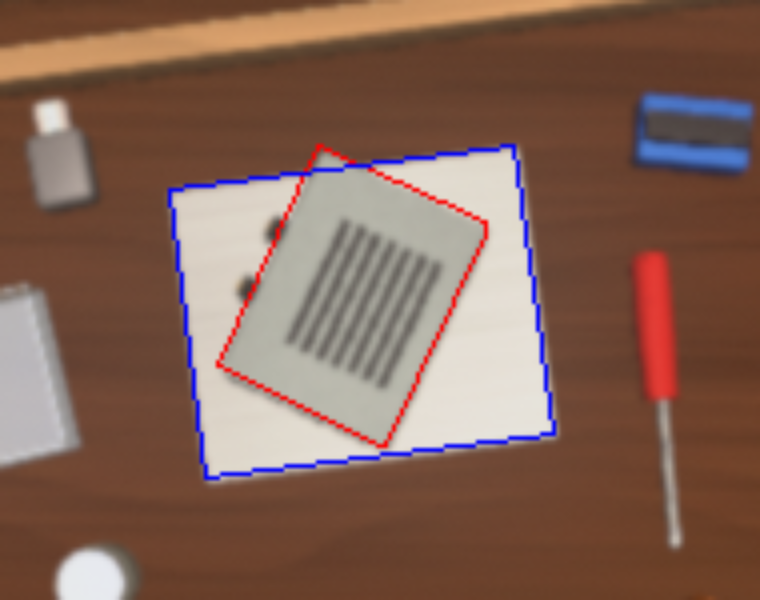

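The crop confirms the grey box: the fitted outline matches and the two black sockets are on its left side. Supply yaw is about 1.14 and the plate and rail about 0.133, so it needs about 58° clockwise. I push the back face near its +y end (B), then the socket face near its −y end (A), and alternate. First I shut the fingers, set the tool yaw to 0 and move above B.

```bash
python3 -m jog '[[[0,0,0,0,0,0.114,0],[0,0,0,0,0,0.114,0],[17,-30,0,0,0,0,0],[17,-30,0,0,0,0,0],[17,-30,0,0,0,0,0]]]' 40
python3 -m jog '[[[17,-30,0,0,0,0,0],[17,-30,0,0,0,0,0],[17,-30,0,0,0,0,0],[17,-30,0,0,0,0,0],[17,-30,0,0,0,0,0]]]'
python3 -m jog '[[[17,-30,0,0,0,0,0],[17,-30,0,0,0,0,0],[17,-30,0,0,0,0,0],[17,-30,0,0,0,0,0],[17,-30,0,0,0,0,0]]]'
python3 -m jog '[[[17,-30,10,0,0,0,0],[17,-30,20,0,0,0,0],[17,-30,30,0,0,0,0],[17,-30,30,0,0,0,0],[0,0,0,0,0,0,0]]]'
```

```text
clock: 1.85
position: [0.1926, -0.5177, 0.3038]
tool_rot: [-3.142, -0.0, -0.0]
force: [1.9, -0.1, 1.5]
grip_width: 0.0121
finger_force: 0.0
clock: 2.35
position: [0.2777, -0.3677, 0.3041]
tool_rot: [3.141, -0.0, -0.0]
force: [1.7, -0.8, -0.0]
grip_width: 0.0001
finger_force: 0.0
clock: 2.85
position: [0.3627, -0.2177, 0.3041]
tool_rot: [3.141, -0.001, -0.0]
force: [0.6, -0.8, 0.9]
grip_width: -0.0004
finger_force: 0.0
clock: 3.35
position: [0.4309, -0.095, 0.2111]
tool_rot: [-3.139, 0.003, 0.005]
force: [-1.0, -0.7, 0.7]
grip_width: 0.0003
finger_force: 0.0
```

```bash
python3 -m jog '[[[10,-10,20,0,0,0,0],[9,-9,25,0,0,0,0],[0,0,30,0,0,0,0],[0,0,30,0,0,0,0],[0,0,15,0,0,0,0]]]'
python3 -m jog '[[[0,0,0,0,0,0,0]]]'
python3 - <<'E'
from h import *
f=bot.grab_frame("side");cv2.imwrite("pics/s1.png",f["img"][:,:,::-1])
E
```

```text
clock: 3.85
position: [0.4487, -0.0801, 0.0922]
tool_rot: [-3.142, 0.002, -0.0]
force: [0.3, 0.1, 0.4]
grip_width: 0.0001
finger_force: 0.0
clock: 3.95
position: [0.4485, -0.08, 0.0926]
tool_rot: [-3.142, 0.003, -0.0]
force: [-0.2, 0.0, -0.1]
grip_width: -0.0003
finger_force: 0.0
```

View pics/s1.png

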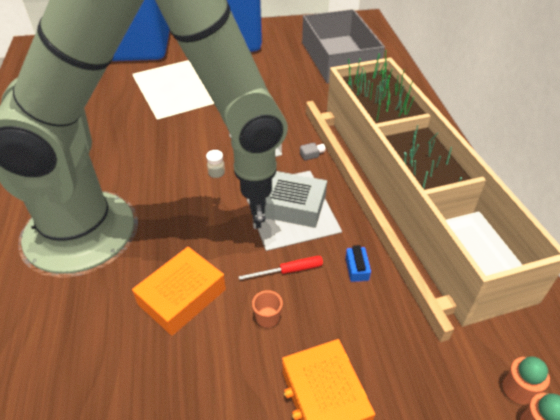

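The side view shows the shut fingertips at (258,225), beside the supply's plain back face and clear of the screwdriver. Starting push B.

```bash
python3 -m jog '[[[5,-11,0,0,0,0,0],[5,-11,0,0,0,0,0],[2,-4,0,0,0,0,0],[2,-4,0,0,0,0,0],[2,-4,0,0,0,0,0]]]'
python3 -m jog '[[[2.5,-4.5,0,0,0,0,0],[2.5,-4.5,0,0,0,0,0],[2.5,-4.5,0,0,0,0,0]]]'
python3 - <<'E'
from h import *
print(fit([bot.grab_frame("top")],[.548,-.008,1.05]),fit([bot.grab_frame("side")],[.548,-.008,1.05]))
E
```

```text
clock: 4.5
position: [0.4645, -0.0462, 0.0945]
tool_rot: [3.14, 0.002, -0.001]
force: [-10.2, -8.1, 12.9]
grip_width: 0.0003
finger_force: 8.7
clock: 4.8
position: [0.4717, -0.0328, 0.0945]
tool_rot: [3.14, 0.002, -0.001]
force: [-11.5, -7.0, 13.0]
grip_width: 0.0
finger_force: 9.0
(array([0.56581865, 0.00433499, 0.95542308]), np.float64(0.5792331198329326)) (array([0.56249555, 0.00188471, 1.02326068]), np.float64(0.21820343076010712))
```

```bash
python3 -m jog '[[[2.5,-4,0,0,0,0,0],[2.5,-4,0,0,0,0,0],[0,0,0,0,0,0,0],[-6,12,0,0,0,0,0],[-10,20,-10,0,0,0,0]]]'
python3 -m jog '[[[-10,20,-30,0,0,0,0],[-10,10,-40,0,0,0,0],[-40,0,-40,0,0,0,0],[-40,0,0,0,0,0,0],[0,0,0,0,0,0,0]]]'
python3 - <<'E'
from h import *
f=bot.grab_frame("top");print(fit([f],[.55,0,1.0]),bot.spot_point("supply",f)[0]["xyz"],bot.spot_point("socket_face",f)[:3])
s=bot.grab_frame("side");print(fit([s],[.55,0,1.0]))
E
```

```text
clock: 5.5
position: [0.4619, -0.0555, 0.1038]
tool_rot: [-3.141, -0.0, 0.003]
force: [-0.4, -0.4, 0.6]
grip_width: 0.0001
finger_force: 0.0
clock: 6.0
position: [0.3624, -0.087, 0.2103]
tool_rot: [3.14, 0.0, -0.002]
force: [-0.8, 0.9, -0.5]
grip_width: 0.0002
finger_force: 0.0
(array([0.56736349, 0.00571169, 0.93547634]), np.float64(0.03875673050392656)) [0.5164, -0.5277, 0.0025] [{'xyz': [0.2143, -0.1973, 0.0333], 'conf': 0.94}, {'xyz': [0.458, -0.5443, 0.0316], 'conf': 0.93}, {'xyz': [0.6049, 0.052, 0.0293], 'conf': 0.65}]
(array([0.56772816, 0.0064749 , 0.96543004]), np.float64(0.061440016153071327))
```

Push B gave about 0.2 rad clockwise, but also 24 mm of drift, because the contact slid inwards. Now push A on the socket face, nearer the corner and following the arc.

```bash
python3 -m jog '[[[32,-13,0,0,0,0,0],[32,-13,0,0,0,0,0],[32,-13,0,0,0,0,0],[32,-13,0,0,0,0,0],[32,-13,0,0,0,0,0]]]'
python3 -m jog '[[[32,-13,0,0,0,0,0],[32,-13,0,0,0,0,0],[32,-12,0,0,0,0,0],[32,-12,0,0,0,0,0],[29,-12,0,0,0,0,0]]]'
python3 -m jog '[[[0,0,0,0,0,0,0],[0,0,0,0,0,0,0]]]'
python3 - <<'E'
from h import *
for n in("side","top"):
    f=bot.grab_frame(n);cv2.imwrite(f"pics/{n}2.png",f["img"][:,:,::-1])
E
```

```text
clock: 6.8
position: [0.528, -0.0205, 0.2087]
tool_rot: [-3.141, 0.001, 0.0]
force: [-0.2, 0.1, 0.3]
grip_width: 0.0
finger_force: 0.0
clock: 7.3
position: [0.6849, 0.0414, 0.2083]
tool_rot: [-3.142, 0.001, 0.0]
force: [-0.5, -1.0, -0.1]
grip_width: 0.0001
finger_force: 0.0
clock: 7.5
position: [0.6834, 0.041, 0.2079]
tool_rot: [3.142, 0.002, 0.001]
force: [0.0, -0.4, 0.4]
grip_width: 0.0004
finger_force: 0.0
```

View pics/side2.png

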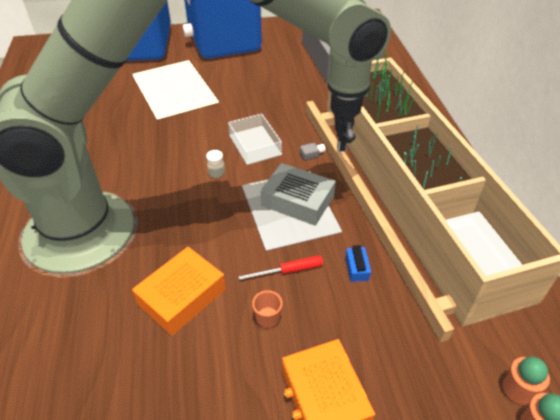

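The side view shows the supply at (298,193), turned as intended. The gripper tip at (343,150) is above the gap between supply and rail. I descend and push A for the first half.

```bash
python3 -m jog '[[[-4,1,20,0,0,0,0],[0,0,30,0,0,0,0],[0,0,35,0,0,0,0],[0,0,28,0,0,0,0],[0,0,0,0,0,0,0]]]'
python3 -m jog '[[[-4,6,0,0,0,0,0],[-4,6,0,0,0,0,0],[-1.2,4,0,0,0,0,0],[-1.2,5,0,0,0,0,0],[-1.2,5,0,0,0,0,0]]]'
python3 -m jog '[[[-1.2,5,0,0,0,0,0],[-1.2,5,0,0,0,0,0],[-1.2,5,0,0,0,0,0],[0,0,0,0,0,0,0]]]'
python3 - <<'E'
from h import *
for n in("side","top"):
  f=bot.grab_frame(n);print(fit([f],[.56,0,.75]))
E
```

```text
clock: 8.1
position: [0.6772, 0.0388, 0.0929]
tool_rot: [3.141, 0.006, -0.0]
force: [-0.7, 0.2, -0.4]
grip_width: -0.0001
finger_force: 0.0
clock: 8.6
position: [0.6688, 0.0138, 0.0977]
tool_rot: [-3.141, -0.003, 0.0]
force: [3.1, 5.5, 5.7]
grip_width: -0.0003
finger_force: 3.3
clock: 9.0
position: [0.665, -0.0022, 0.0975]
tool_rot: [-3.141, -0.002, -0.001]
force: [1.8, 0.6, 3.4]
grip_width: -0.0
finger_force: 1.9
(array([5.62623013e-01, 8.25643117e-05, 7.36834285e-01]), np.float64(0.04707116093449978))
(array([0.54990597, 0.00885004, 0.5775517 ]), np.float64(13.393053449125281))
```

It tracks the model. Continuing.

```bash
python3 -m jog '[[[-1.8,5,0,0,0,0,0],[-1.8,5,0,0,0,0,0],[-1.8,5,0,0,0,0,0],[-1.8,5,0,0,0,0,0],[-1.8,5,0,0,0,0,0]]]'
python3 -m jog '[[[-1.8,5,0,0,0,0,0],[-2,4.5,0,0,0,0,0],[-2,4.5,0,0,0,0,0],[0,0,0,0,0,0,0]]]'
python3 - <<'E'
from h import *
f=bot.grab_frame("side");print(fit([f],[.55,0,.5]))
E
```

```text
clock: 9.7
position: [0.6558, -0.0257, 0.097]
tool_rot: [-3.141, -0.002, 0.0]
force: [3.0, 4.7, 6.7]
grip_width: 0.0001
finger_force: 5.1
clock: 10.1
position: [0.6496, -0.0407, 0.0968]
tool_rot: [-3.141, -0.001, -0.0]
force: [2.2, -0.8, 5.2]
grip_width: 0.0001
finger_force: 1.2
(array([ 0.55698744, -0.00653775,  0.3609544 ]), np.float64(0.044258091196499934))
```

```bash
python3 -m jog '[[[-2.2,3.8,0,0,0,0,0],[-2.4,3.5,0,0,0,0,0],[-2.8,3.2,0,0,0,0,0],[-3,3,0,0,0,0,0],[0,0,0,0,0,0,0]]]'
python3 -m jog '[[[20,-8,0,0,0,0,0],[10,0,-30,0,0,0,0],[0,0,-45,0,0,0,0],[0,40,-45,0,0,0,0],[0,45,0,0,0,0,0]]]'
python3 -m jog '[[[0,45,0,0,0,0,0],[-20,45,0,0,0,0,0],[-20,45,0,0,0,0,0],[-20,40,0,0,0,0,0],[0,0,0,0,0,0,0]]]'
python3 - <<'E'
from h import *
for n in("side","top"):
  f=bot.grab_frame(n);print(fit([f],[.55,-.005,.25]))
i=f["img"];cv2.imwrite("pics/t3.png",i[:,:,::-1])
E
```

```text
clock: 10.7
position: [0.6393, -0.0542, 0.0968]
tool_rot: [3.142, -0.001, -0.0]
force: [3.0, -0.0, 5.6]
grip_width: -0.0002
finger_force: 1.1
clock: 11.2
position: [0.6709, -0.1227, 0.214]
tool_rot: [-3.141, -0.006, 0.004]
force: [0.7, -0.0, -0.1]
grip_width: 0.0004
finger_force: 0.0
clock: 11.7
position: [0.6048, -0.3065, 0.2082]
tool_rot: [3.138, 0.003, -0.009]
force: [0.9, 0.9, -1.0]
grip_width: -0.0002
finger_force: 0.0
(array([ 0.55431983, -0.00992716,  0.25413656]), np.float64(0.03697798028226143))
(array([ 0.55561399, -0.01231631,  0.25151483]), np.float64(0.038354674881801165))
```

View pics/t3.png

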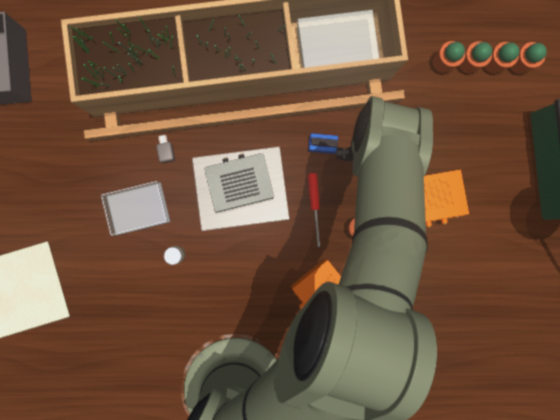

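The top view shows the supply at (240,183) with its sockets at (226,159) and (242,155), now towards the rail. Yaw is about 0.252 against a target of 0.133, and the centre is 13 mm off the plate's middle. One more small A push.

```bash
python3 -m jog '[[[10,-42,0,0,0,0,0],[10,-42,0,0,0,0,0],[10,-42,0,0,0,0,0],[10,-42,0,0,0,0,0],[10,-42,0,0,0,0,0]]]'
python3 -m jog '[[[10,-41,0,0,0,0,0],[0,0,0,0,0,0,0],[0,0,0,0,0,0,0]]]'
```

```text
clock: 12.4
position: [0.6594, -0.0856, 0.2087]
tool_rot: [-3.141, 0.0, 0.002]
force: [0.8, 0.1, 0.6]
grip_width: -0.0002
finger_force: 0.0
clock: 12.7
position: [0.6691, -0.0455, 0.2085]
tool_rot: [-3.141, 0.0, 0.004]
force: [-0.3, -2.2, 0.0]
grip_width: 0.0002
finger_force: 0.0
```

```bash
python3 -m jog '[[[-4,10,20,0,0,0,0],[0,0,30,0,0,0,0],[0,0,35,0,0,0,0],[0,0,27,0,0,0,0],[0,0,0,0,0,0,0]]]'
python3 -m jog '[[[-8,2,0,0,0,0,0],[-8,2,0,0,0,0,0],[-7,2,0,0,0,0,0],[-2.7,3,0,0,0,0,0],[-2.7,3,0,0,0,0,0]]]'
python3 -m jog '[[[-2.7,3,0,0,0,0,0],[-2.7,3,0,0,0,0,0],[0,0,0,0,0,0,0]]]'
python3 - <<'E'
from h import *
for n in("side",):
  f=bot.grab_frame(n);print(fit([f],[.55,-.005,.15]))
E
```

```text
clock: 13.2
position: [0.663, -0.0588, 0.0931]
tool_rot: [3.141, 0.006, -0.001]
force: [-0.3, 0.1, -0.3]
grip_width: -0.0001
finger_force: 0.0
clock: 13.7
position: [0.637, -0.0702, 0.0977]
tool_rot: [-3.141, -0.002, -0.0]
force: [2.7, 2.4, 2.5]
grip_width: 0.0001
finger_force: 1.6
clock: 14.0
position: [0.6309, -0.0769, 0.0966]
tool_rot: [3.141, 0.0, -0.001]
force: [1.5, -0.5, 1.0]
grip_width: -0.0001
finger_force: 0.4
(array([ 0.55075623, -0.01064688,  0.12565918]), np.float64(0.04718710035550516))
```

Yaw is about 0.126. I back off the same way and verify.

```bash
python3 -m jog '[[[15,-2,0,0,0,0,0],[15,0,-10,0,0,0,0],[0,0,-40,0,0,0,0],[0,0,-45,0,0,0,0],[0,40,-35,0,0,0,0]]]'
python3 -m jog '[[[0,45,0,0,0,0,0],[-5,45,0,0,0,0,0],[-10,45,0,0,0,0,0],[-20,45,0,0,0,0,0],[-10,20,0,0,0,0,0]]]'
python3 -m jog '[[[0,0,0,0,0,0,0],[0,0,0,0,0,0,0],[0,0,0,0,0,0,0]]]'
python3 - <<'E'
from h import *
for n in("side","top"):
  f=bot.grab_frame(n);p=fit([f],[.55,-.01,.13]);print(p)
  for q in "jar screwdriver tub pot module adaptor".split(): print(q,[np.round(d["xyz"],3).tolist() for d in bot.spot_point(q,f)[:1]])
i=f["img"][:,:,::-1].copy(); cv2.polylines(i,[cv2.convexHull(proj(f,box(*p[0])).astype(np.int32))],1,(0,0,255))
cv2.imwrite("pics/t4.png",cv2.resize(i[80:260,140:340],None,fx=3,fy=3))
E
```

```text
clock: 14.6
position: [0.6618, -0.1066, 0.2269]
tool_rot: [-3.139, -0.001, 0.007]
force: [1.7, -0.3, -0.2]
grip_width: 0.0001
finger_force: 0.0
clock: 15.1
position: [0.6134, -0.3168, 0.2239]
tool_rot: [3.14, 0.002, -0.005]
force: [0.5, 0.2, 0.5]
grip_width: 0.0001
finger_force: 0.0
clock: 15.4
position: [0.6167, -0.3104, 0.2244]
tool_rot: [-3.141, 0.0, 0.001]
force: [0.4, 0.3, 0.2]
grip_width: 0.0007
finger_force: 0.0
(array([ 0.54938726, -0.01326419,  0.15256978]), np.float64(0.0329929918910562))
jar [[0.359, 0.162, -0.0]]
screwdriver [[0.483, -0.217, 0.002]]
tub [[0.486, 0.266, 0.0]]
pot [[0.433, -0.331, 0.003]]
module [[0.667, -0.237, 0.002]]
adaptor [[0.636, 0.188, -0.0]]
(array([ 0.55077503, -0.01363264,  0.14429723]), np.float64(0.03706566777861971))
jar [[0.365, 0.161, 0.0]]
screwdriver [[0.485, -0.215, -0.002]]
tub [[0.482, 0.263, 0.001]]
pot [[0.436, -0.332, -0.002]]
module [[0.666, -0.234, 0.001]]
adaptor [[0.636, 0.193, 0.001]]
```

View pics/t4.png

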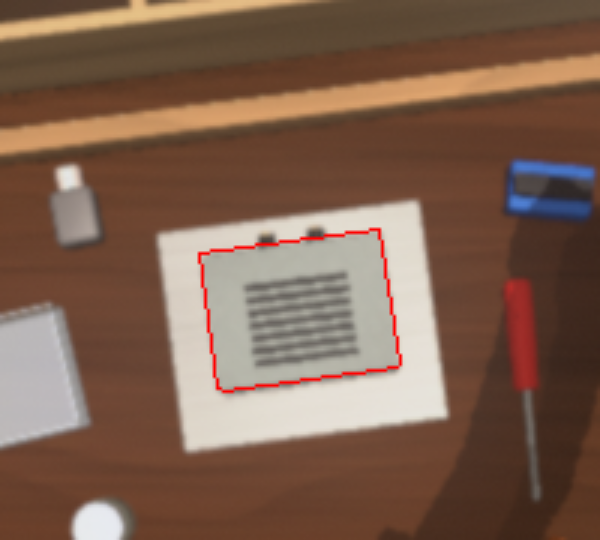

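The crop shows the supply square to the plate and rail, with its sockets at (266,239) and (316,233) facing the rail. Yaw error is about 0.015 rad, the centre is about 9 mm off, and the bystanders are unmoved.

```bash
python3 -c "
from workcell import bot
print(bot.job_done())"
```

```text
the job is handed in; nothing more can be done
None
```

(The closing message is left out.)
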